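Count tablets into the trough of a counting tray and shut its lid

ROBOT

A 6-joint arm with a two-finger parallel gripper is mounted at the origin on a cart in front of the work surface, level with it; the furniture and walls round the work are solid. World frame = base frame: x ahead of the robot, y to its left, z up, the work surface at z = 0. Lengths are in mm, angles in rad, forces in N, time in s.
With the tool pointing down it reaches from about 350 to 775 mm from the base axis. Payload 7.3 kg.
Tool frame: the origin (TCP) lies on the centre line of the jaws, within the pads' length; the fingertips stand 22 mm ahead of it and the grasp point (between the pads) lies 3 mm ahead of it; x points along the fingers, z is the direction in which the jaws open and shut, and the axes are right-handed (so a half turn about x gives the same grasp; the last joint's range is limited). The gripper opens to 92 mm and grips with 3 to 60 N. Pads are 19 mm wide; open, the fingers measure 130 mm over their backs; the gripper's body (75 mm by 190 mm) begins 47 mm behind the grasp point.
Start: joints at [1.086, 0.342, 1.524, -0, 1.275, -0.146], TCP at [174.472, 495.179, 248.741] pointing down, gripper open.
Joint ranges: [-2.53, 2.53], [-0.77, 2.02], [0.04, 2.7], [-1, 4.14], [0.28, 2.66], [-3.11, 3.11]. Speed limits (rad/s): [2.57, 2.57, 3.14, 3.14, 3.14, 3.14].

INTERFACE

Orientations are given as [roll, pitch, yaw] about the fixed x, y, z axes, in that order (R = Rz(yaw) Ry(pitch) Rx(roll)).
In Python, from plant import readout, imaging, bot gives the robot as it stands.
- The arm moves only by the tool arm_command, never from a script. Its argument "plan" is a list of rows, each an object of numbers: "tx", "ty", "tz": the shift along the tool's x, y, z in cm; "wx", "wy", "wz": the turn, a rotation vector about the tool's x, y, z in rad; "jaw": the opening, from -1 (shut) to 1 (fully open). In form: [{"tx": .., "ty": .., "tz": .., "wx": .., "wy": .., "wz": .., "jaw": ..}, ...]. A call has 1 to 20 rows; each row shifts and turns the commanded pose from where the row before left it, along the tool's axes as they then stand; what a row does not reach is not made up. A row lasts 1/10 s, in which the tool goes at most 50 mm and 8.59 degrees, less where a joint would pass 70% of its speed; a pose out of reach is approached as far as the arm can. A call with a gripper value outside its range is refused whole. The fingers move at their own pace and stop on an object; the grip force is fixed at half the most. Time passes only in rows, so rows that do not move let the fingers close. It gives the time, the measured TCP pose, the force and the opening at its end, in the units of the state.
- readout.get_obs(): the state, without advancing time (a new reading comes with each control period).
- imaging.capture(name): name is "scene" or "top" or "wrist"; returns the picture (480x640x3 uint8, blue, green, red); there is no depth.
- imaging.get_calibration(name): a dict with "fx", "fy", "cx", "cy" (pixels), "dist" ([k1, k2, p1, p2, k3] as OpenCV has them; the pictures are not rectified), "position" and "rotation" of the camera in the world; the wrist camera has in their place "mount" (4x4, takes a point from camera to tool coordinates, whose origin is the TCP and whose axes are the tool frame's). Camera axes: x right, y up, looking along -z (the intrinsics and any distortion apply to the point x, -y, -z); pixel columns grow to the right and rows downward; lengths in mm; the calibration is good to about 2 mm. A picture is of the moment at which its call begins: read the wrist's pose just before it. get_calibration takes no time and is no camera call.
- bot.close_job(): hands the job in, once; it reports no verdict.
The state is a dict: "time": time; "joint_positions": joint angles; "dq": joint speeds; "tau": joint torques, N m; "tool_pos": TCP position; "tcp_rot": TCP orientation; "contact_force": force on the tool from outside, world axes, zero at the start; "moment": the same for the moment, N m; "grip_width": finger opening in mm.
Only numpy, scipy, OpenCV 4.12 (cv2) and the standard library are available. Lean on these libraries where they do the work, as an engineer would, in place of code of your own. Each camera call takes 0.05 s, during which the arm holds its last target.

TASK

With the fingertips, sweep the three white tablets across the deck of the counting tray into its trough, leaving the one brown stained tablet lying where it is on the deck. Then fold the trough's open lid over and press it fully shut. Only push: lift no tablet off the deck, and do not disturb the flask, the stopper or the tweezers beside the tray.

Things in the scene. Friction and masses are not known exactly. Their poses are not given: they have to be found in the camera images.
- tray: teal tablet counting tray, 220 (its x) by 240 mm (its y), fixed; origin: centre of its underside. In its frame: flat deck, top z = 40 mm, x = -104 to 104, y = -114 to 56 mm, where it drops straight into the trough with no rim; a rim 6 mm thick stands 10 mm above the deck on its three other sides
- trough (a point): centre of the floor of the tray's trough, at x = 0, y = 85, z = 9 mm in the tray's frame; the open trough runs along the tray's x (208 mm), is 58 mm wide (tray y = 56 to 114 mm) and 31 mm deep below the deck; outer wall 6 mm thick, top at tray z = 40 mm; the -x end has a sill 16 mm above the floor with a pouring lip outside it
- lid_panel (a joint): angle of the trough's white lid (rad): 0 shut, flat over the trough at deck level; 1.75 to 2.15 as found, standing up and leaning outward, away from the deck; stop at 2.2. Hinge axis along the tray's x at tray y = 117.5, z = 42.5 mm. Friction hinge: the lid stays where it is left, about 0.5 N at its free edge moves it, and it must be pushed all the way down
- lid_edge (a point): middle of the lid's free edge, 64 mm from the hinge axis; the lid is 204 mm long (along the tray's x), 3 mm thick, with a rib 4 mm high on its upper face along the free edge; when shut the edge lies at tray y = 53.5 mm and the rib's top at tray z = 48 mm
- tablet_a: round flat white tablet, 28 mm diameter, 12 mm thick, 12 g, lying flat and loose on the deck of the tray; neighbours' centres are at least 40 mm apart along the tray's x; the origin is the centre of its underside, z up
- tablet_b: round flat white tablet, 28 mm diameter, 12 mm thick, 12 g, lying flat and loose on the deck of the tray; neighbours' centres are at least 40 mm apart along the tray's x; the origin is the centre of its underside, z up
- tablet_c: round flat white tablet, 28 mm diameter, 12 mm thick, 12 g, lying flat and loose on the deck of the tray; neighbours' centres are at least 40 mm apart along the tray's x; the origin is the centre of its underside, z up
- tablet_stained: round flat brown stained tablet, 28 mm diameter, 12 mm thick, 12 g, lying flat and loose on the deck of the tray; neighbours' centres are at least 40 mm apart along the tray's x; the origin is the centre of its underside, z up
- flask: conical glass flask, 69 mm diameter, 142 mm high, standing on the worktop to the right (-y side) of the tray; origin at the centre of its base
- stopper: white flask stopper with a hexagonal head, 27 mm diameter, 24 mm high, standing loose on the worktop to the right (-y side) of the tray; origin at the centre of its base
- tweezers: steel tweezers, 117 mm long (along their y), 8 mm high, lying on the worktop to the right (-y side) of the tray; origin at the centre of the underside
Mind the look-alikes: they are no part of the job. Leave any pink, red or turquoise look-alike of the flask alone.

How it is judged (in metres and radians):
On the way, in this order (a step that is already met when the one before it is completed fails the run):
1. the three white tablets lie in the trough (y of tablet_a in the frame of tray between 0.055 and 0.117 m and x of tablet_a in the frame of tray between -0.105 and 0.105 m and z of tablet_a in the frame of tray between 0 and 0.036 m and y of tablet_b in the frame of tray between 0.055 and 0.117 m and x of tablet_b in the frame of tray between -0.105 and 0.105 m and z of tablet_b in the frame of tray between 0 and 0.036 m and y of tablet_c in the frame of tray between 0.055 and 0.117 m and x of tablet_c in the frame of tray between -0.105 and 0.105 m and z of tablet_c in the frame of tray between 0 and 0.036 m), for 0.2 s.
2. the lid is folded over and fully shut (value of joint lid_panel below 0.07 rad), for 0.2 s.
At the end, for the whole second after the job is handed in: All three white tablets lie at rest in the trough under the lid, which is shut to within 0.07 rad (about 4 mm at its edge); the brown stained tablet still lies flat on the deck within 15 mm of where it was; flask, stopper and tweezers stand or lie within 15 mm of where they were (all of step 1 and value of joint lid_panel below 0.07 rad and linear speed of each of tablet_a, tablet_b, tablet_c, tablet_stained below 0.02 m/s and y of tablet_stained in the frame of tray below 0.05 m and z of tablet_stained in the frame of tray between 0.036 and 0.046 m and distance of each of tablet_stained, flask, stopper, tweezers from where it was at the start of the episode below 0.015 m and angle between each of flask, stopper's own z axis and vertical below 0.2 rad); the robot touches nothing.
It fails at once if a tablet is lifted off the deck (held level more than 8 mm above it, or in any attitude its origin more than 20 mm above it) ((height (world z) of tablet_a above 0.06 m or (height (world z) of tablet_a above 0.048 m and angle between tablet_a's own z axis and vertical below 0.4 rad)) or (height (world z) of tablet_b above 0.06 m or (height (world z) of tablet_b above 0.048 m and angle between tablet_b's own z axis and vertical below 0.4 rad)) or (height (world z) of tablet_c above 0.06 m or (height (world z) of tablet_c above 0.048 m and angle between tablet_c's own z axis and vertical below 0.4 rad)) or (height (world z) of tablet_stained above 0.06 m or (height (world z) of tablet_stained above 0.048 m and angle between tablet_stained's own z axis and vertical below 0.4 rad))).
It fails at once if the brown stained tablet is pushed more than 15 mm from its place (distance of tablet_stained from where it was at the start of the episode above 0.015 m).
It fails at once if the flask, the stopper or the tweezers are moved more than 15 mm or tipped (distance of any of flask, stopper, tweezers from where it was at the start of the episode above 0.015 m or angle between any of flask, stopper's own z axis and vertical above 0.3 rad).
It also fails if it takes over 51 s, if anything falls off the work surface, if the arm or the gripper's body presses on something with over 40 N, if the wrist force passes 120 N, or if a joint passes its speed limit or range.

## Working session

There is one attempt and no reset: what is moved stays moved. The work goes in short steps, Python scripts to look and compute and a tool call to move; the robot and the scene stay as the last step left them, time stands still between calls to the robot, and variables do not carry over. Pictures are saved under pics/ and viewed, and the job is handed in when it is done.

Besides the shell and the picture viewer there is one more tool, called after ">>>" in YAML: its name, and indented under it one key for each argument. arm_command: Moves the arm, as the interface text tells. Its arguments: {"type":"object","properties":{"plan":{"type":"array"}},"required":["plan"]}

```bash
ls; mkdir -p pics; python3 - <<'E'
from plant import readout, imaging, bot
import cv2
for n in("scene","top"):
    cv2.imwrite(f"pics/{n}0.png",imaging.capture(n)); c=imaging.get_calibration(n); print(n,c)
print(imaging.get_calibration("wrist"))
print(readout.get_obs())
E
```

```text
pics
scene {'fx': 448.4937734880156, 'fy': 448.4937734880156, 'cx': 317.0645960493665, 'cy': 236.00618634214476, 'dist': array([0.03245605, 0.        , 0.        , 0.        , 0.        ]), 'position': array([ 148.09062768, -363.79618877,  699.21674639]), 'rotation': array([ 0.72390732,  0.00654913, -0.94076607])}
top {'fx': 621.5307055828332, 'fy': 621.5307055828332, 'cx': 315.6154797362156, 'cy': 235.72657238968526, 'dist': array([-0.19761255,  0.        ,  0.        ,  0.        ,  0.        ]), 'position': array([ 495.03894376,  -69.74695576, 1275.49865703]), 'rotation': array([ 0.10625598,  0.02290606, -1.55998289])}
{'fx': 353.2984582735499, 'fy': 353.2984582735499, 'cx': 313.635165527814, 'cy': 233.70259695400037, 'dist': array([-0.00774524,  0.        ,  0.        ,  0.        ,  0.        ]), 'mount': array([[ 8.13680031e-04,  2.97816855e-01, -9.54622679e-01,
        -1.35349187e+02],
       [-1.70338949e-03,  9.54622022e-01,  2.97815199e-01,
         8.04624956e+01],
       [ 9.99998218e-01,  1.38376796e-03,  1.28405498e-03,
        -4.16164381e-01],
       [ 0.00000000e+00,  0.00000000e+00,  0.00000000e+00,
         1.00000000e+00]])}
{'time': 0.1, 'joint_positions': array([ 1.08600378e+00,  3.42638691e-01,  1.52490883e+00,  1.39133031e-05,
        1.27539763e+00, -1.45950052e-01]), 'dq': array([-1.24415823e-03, -8.96323332e-04, -2.38169431e-03, -5.80611553e-04,
       -1.40416000e-03, -2.27486706e-05]), 'tau': array([ 1.98608148e-03, -4.32002163e+01, -2.44694602e+01,  7.19136139e-02,
        5.26797969e-02, -1.05311301e-04]), 'tool_pos': array([174.30428511, 494.87370348, 248.1263114 ]), 'tcp_rot': array([ 2.98580538,  1.56944377, -2.06543015]), 'contact_force': array([0.30446945, 0.36698951, 0.08943322]), 'moment': array([ 0.01673596,  0.0065983 , -0.02432402]), 'grip_width': 92.10220478101051}
```

View pics/scene0.png

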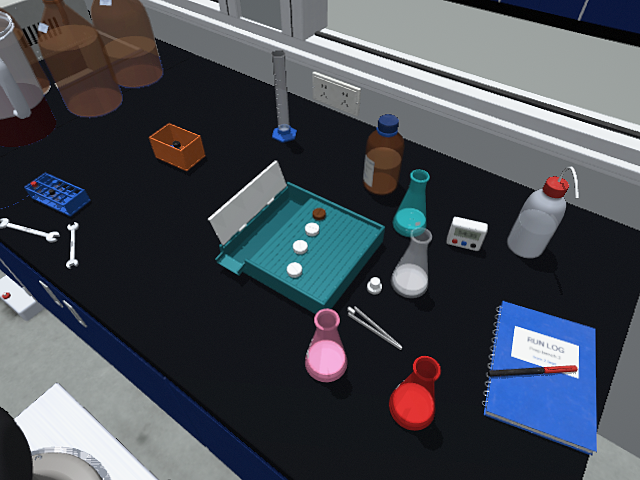

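View pics/top0.png

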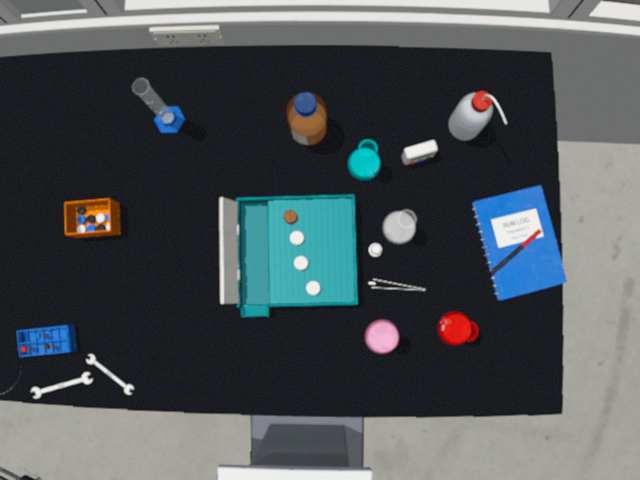

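The scene shows the teal tray with its lid standing on the left. There are three white tablets, and the brown one is at the far end. In the top view the whites are near (297,238), (301,263) and (313,288), and the brown is at (291,217). The clear flask is at (400,228), and it has teal, pink and red look-alikes. The stopper is at (375,250) and the tweezers at (397,285).

```bash
cat > h.py <<'E'
import numpy as np, cv2
from plant import readout, imaging
from scipy.spatial.transform import Rotation as R
def ray(name,uv,z):
    c=imaging.get_calibration(name); K=np.array([[c['fx'],0,c['cx']],[0,c['fy'],c['cy']],[0,0,1]])
    n=cv2.undistortPoints(np.array(uv,float).reshape(-1,1,2),K,c['dist'])[:,0]
    d=np.c_[n[:,0],-n[:,1],-np.ones(len(n))]@R.from_euler('xyz',c['rotation']).as_matrix().T
    p=c['position']; return p+d*((z-p[2])/d[:,2])[:,None]
E
python3 - <<'E'
import cv2
im=cv2.imread('pics/top0.png'); cv2.imwrite('pics/topc.png',cv2.resize(im[180:330,210:370],None,fx=4,fy=4,interpolation=2)[:600])
im=cv2.imread('pics/scene0.png'); cv2.imwrite('pics/scenec.png',cv2.resize(im[155:315,200:400],None,fx=3.7,fy=3.7,interpolation=2)[:600])
from h import *
import numpy as np
im=cv2.imread('pics/top0.png').astype(int);b,g,r=im[...,0],im[...,1],im[...,2]
sub=np.zeros(b.shape,bool);sub[205:300,275:335]=1
for nm,m in(("w",(r>150)&sub),("br",(r>g+30)&(r<190)&sub)):
    n,l,s,c=cv2.connectedComponentsWithStats(m.astype(np.uint8))
    for k in range(1,n):
        if s[k,4]>20: print(nm,c[k],s[k],ray("top",[c[k]],52)[0])
E
```

```text
w [289.91666667 216.125     ] [285 211  11  11  96] [664.05320853  11.26633999  52.        ]
w [296.37804878 237.37804878] [290 231  14  14 164] [621.64816974  -2.21572115  52.        ]
w [300.47878788 262.46060606] [294 256  14  14 165] [571.959738   -11.00549795  52.        ]
w [312.58083832 287.52095808] [306 281  14  14 167] [522.82571025 -35.44737183  52.        ]
br [290.08474576 216.47457627] [284 211  13  12 118] [663.35352494  10.92024972  52.        ]
```

View pics/topc.png

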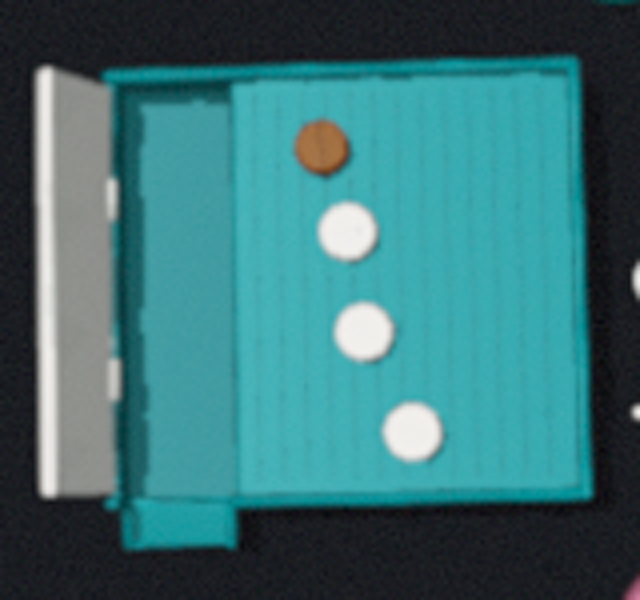

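View pics/scenec.png

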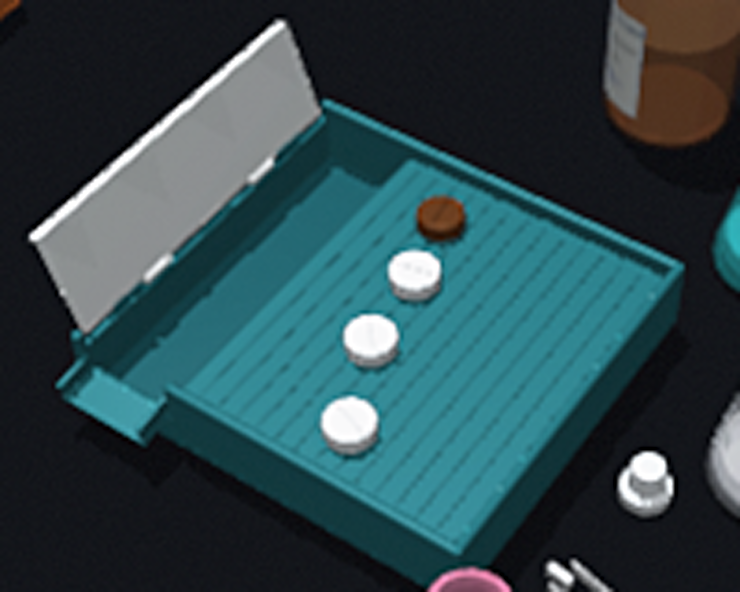

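```bash
python3 - <<'E'
from h import *
# z50 outer corners right side, deck edge pts z40
px=[((578,57),50,(110,-120)),((592,498),50,(-110,-120)),((232,85),40,(104,56)),((236,492),40,(-104,56)),((106,73),45,(110,120)),((106,505),42,(-110,120))]
A=[];B=[]
for (u,v),z,t in px:
    p=ray("top",[(210+(u-1.5)/4,180+(v-1.5)/4)],z)[0]; print(t,p.round(1)); A.append(t);B.append(p[:2])
A=np.array(A,float);B=np.array(B)
a=A-A.mean(0);b=B-B.mean(0)
th=np.arctan2((a[:,0]*b[:,1]-a[:,1]*b[:,0]).sum(),(a*b).sum())
c,s=np.cos(th),np.sin(th);M=np.array([[c,-s],[s,c]]);o=B.mean(0)-M@A.mean(0)
print("th",th,o,(B-(A@M.T+o)).round(1))
for n,p in dict(br=(663.7,11.1),a=(621.6,-2.2),b=(572,-11),c=(522.8,-35.4)).items(): print(n,(M.T@(np.array(p)-o)).round(1))
# scene camera check
for p in[(441,212),(415,268),(371,333),(350,418)]:
    print(ray("scene",[(200+p[0]/3.7,155+p[1]/3.7)],52)[0].round(1))
o=readout.get_obs();print(R.from_euler('xyz',o['tcp_rot']).as_matrix().round(3))
E
```

```text
(110, -120) [ 710.2 -116.3   50. ]
(-110, -120) [ 491.1 -124.2   50. ]
(104, 56) [696.5  57.7  40. ]
(-104, 56) [492.1  51.9  40. ]
(110, 120) [701.5 121.2  45. ]
(-110, 120) [484.6 116.6  42. ]
th 0.03044279960657055 [596.56450702  -0.84820575] [[ 0.   1.1]
 [ 0.8 -0.1]
 [-2.3 -0.6]
 [ 1.2 -0. ]
 [-1.4 -1.2]
 [ 1.7  0.9]]
br [67.5  9.9]
a [25.  -2.1]
b [-24.9  -9.4]
c [-74.8 -32.3]
[662.1  10.9  52. ]
[620.4  -2.3  52. ]
[571.  -10.9  52. ]
[521.6 -35.8  52. ]
[[-0.001 -0.943  0.332]
 [-0.001  0.332  0.943]
 [-1.     0.    -0.001]]
```

>>> arm_command:
  plan:
    - {"wx": 0.15,"jaw": -1}
    - {"wx": 0.15,"jaw": -1}
    - {"wx": 0.15,"jaw": -1}
    - {"wx": 0.15,"jaw": -1}
    - {"wx": 0.15,"jaw": -1}
    - {"wx": 0.15,"jaw": -1}
    - {"wx": 0.15,"jaw": -1}
    - {"wx": 0.15,"jaw": -1}
    - {"jaw": -1}

```text
invalid input at $.plan[0]: expected keys tx, ty, tz, wx, wy, wz, jaw
```

```bash
cat >> h.py <<'E'
O=np.array([596.3,-0.8]);TH=0.0304
def tf(p): c,s=np.cos(TH),np.sin(TH); return np.array([[c,s],[-s,c]])@(np.array(p[:2])-O)
def st():
    o=readout.get_obs();M=R.from_euler('xyz',o['tcp_rot']).as_matrix()
    yaw=np.arctan2(M[1,2],M[0,2])
    print("t",o['time'],"pos",o['tool_pos'].round(1),"tray",tf(o['tool_pos']).round(1),"yaw err",round(yaw-TH,4),"toolx",M[:,0].round(3),"F",o['contact_force'].round(1),"w",round(o['grip_width'],1)); return o,M
def go(tx,ty,z):
    o,M=st();c,s=np.cos(TH),np.sin(TH)
    w=O+np.array([[c,-s],[s,c]])@np.array([tx,ty]); d=np.r_[w,z]-o['tool_pos']; print("tool shift cm",(M.T@d/10).round(2))
E
python3 -c "
from h import *
go(-75,-62,120)"
```

```text
t 0.1 pos [174.3 494.9 248.1] tray [-406.7  508.3] yaw err 1.2015 toolx [-0.001 -0.001 -1.   ] F [0.3 0.4 0.1] w 92.1
tool shift cm [ 12.86 -51.52 -41.19]
```

>>> arm_command:
  plan:
    - {"tx": 0,"ty": 0,"tz": 0,"wx": 0.15,"wy": 0,"wz": 0,"jaw": -1}
    - {"tx": 0,"ty": 0,"tz": 0,"wx": 0.15,"wy": 0,"wz": 0,"jaw": -1}
    - {"tx": 0,"ty": 0,"tz": 0,"wx": 0.15,"wy": 0,"wz": 0,"jaw": -1}
    - {"tx": 0,"ty": 0,"tz": 0,"wx": 0.15,"wy": 0,"wz": 0,"jaw": -1}
    - {"tx": 0,"ty": 0,"tz": 0,"wx": 0.15,"wy": 0,"wz": 0,"jaw": -1}
    - {"tx": 0,"ty": 0,"tz": 0,"wx": 0.15,"wy": 0,"wz": 0,"jaw": -1}
    - {"tx": 0,"ty": 0,"tz": 0,"wx": 0.15,"wy": 0,"wz": 0,"jaw": -1}
    - {"tx": 0,"ty": 0,"tz": 0,"wx": 0.15,"wy": 0,"wz": 0,"jaw": -1}

```text
time: 0.9
tool_pos: [174.4, 495.0, 248.3]
tcp_rot: [-2.07, 1.57, -2.044]
contact_force: [1.1, -0.1, 0.5]
grip_width: 32.4
```

```bash
python3 -c "
from h import *
go(-75,-62,150)"
```

```text
t 0.9 pos [174.4 495.  248.3] tray [-406.7  508.4] yaw err -0.0046 toolx [-0.    -0.001 -1.   ] F [ 1.1 -0.1  0.5] w 32.4
tool shift cm [  9.86 -56.87  33.43]
```

>>> arm_command:
  plan:
    - {"tx": 0.3,"ty": -3.5,"tz": 2.1,"wx": 0,"wy": 0,"wz": 0,"jaw": -1}
    - {"tx": 0.3,"ty": -3.5,"tz": 2.1,"wx": 0,"wy": 0,"wz": 0,"jaw": -1}
    - {"tx": 0.3,"ty": -3.5,"tz": 2.1,"wx": 0,"wy": 0,"wz": 0,"jaw": -1}
    - {"tx": 0.3,"ty": -3.5,"tz": 2.1,"wx": 0,"wy": 0,"wz": 0,"jaw": -1}
    - {"tx": 0.3,"ty": -3.5,"tz": 2.1,"wx": 0,"wy": 0,"wz": 0,"jaw": -1}
    - {"tx": 0.3,"ty": -3.5,"tz": 2.1,"wx": 0,"wy": 0,"wz": 0,"jaw": -1}
    - {"tx": 0.3,"ty": -3.5,"tz": 2.1,"wx": 0,"wy": 0,"wz": 0,"jaw": -1}
    - {"tx": 0.3,"ty": -3.5,"tz": 2.1,"wx": 0,"wy": 0,"wz": 0,"jaw": -1}
    - {"tx": 0.3,"ty": -3.5,"tz": 2.1,"wx": 0,"wy": 0,"wz": 0,"jaw": -1}
    - {"tx": 0.3,"ty": -3.5,"tz": 2.1,"wx": 0,"wy": 0,"wz": 0,"jaw": -1}
    - {"tx": 0.3,"ty": -3.5,"tz": 2.1,"wx": 0,"wy": 0,"wz": 0,"jaw": -1}
    - {"tx": 0.3,"ty": -3.5,"tz": 2.1,"wx": 0,"wy": 0,"wz": 0,"jaw": -1}
    - {"tx": 0.3,"ty": -3.5,"tz": 2.1,"wx": 0,"wy": 0,"wz": 0,"jaw": -1}
    - {"tx": 0.3,"ty": -3.5,"tz": 2.1,"wx": 0,"wy": 0,"wz": 0,"jaw": -1}
    - {"tx": 0.3,"ty": -3.5,"tz": 2.1,"wx": 0,"wy": 0,"wz": 0,"jaw": -1}
    - {"tx": 0.3,"ty": -3.5,"tz": 2.1,"wx": 0,"wy": 0,"wz": 0,"jaw": -1}
    - {"tx": 0,"ty": 0,"tz": 0,"wx": 0,"wy": 0,"wz": 0,"jaw": -1}
    - {"tx": 0,"ty": 0,"tz": 0,"wx": 0,"wy": 0,"wz": 0,"jaw": -1}

```text
time: 2.7
tool_pos: [527.9, -54.2, 199.9]
tcp_rot: [2.694, 1.569, 2.725]
contact_force: [-0.3, 0.7, -0.0]
grip_width: 0.5
```

```bash
python3 -c "
from h import *
go(-75,-62,120)
cv2.imwrite('pics/w1.png',imaging.capture('wrist'))"
```

```text
t 2.7 pos [527.9 -54.2 199.9] tray [-70.  -51.3] yaw err -0.0001 toolx [-0.002  0.001 -1.   ] F [-0.3  0.7 -0. ] w 0.5
tool shift cm [ 7.99 -1.07 -0.48]
```

View pics/w1.png

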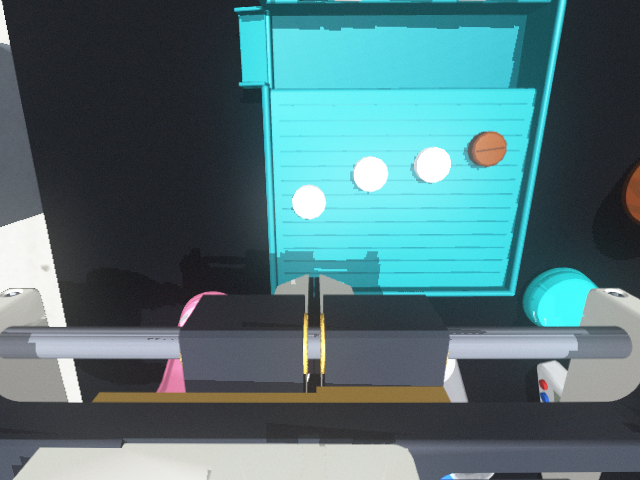

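The wrist view looks along the tray's +y. The whites are at (309,202), (371,174) and (433,165), and the brown is at (488,149), which agrees with the top view. I'll lower behind the nearest white, tablet c.

>>> arm_command:
  plan:
    - {"tx": 3,"ty": -0.7,"tz": -0.25,"wx": 0,"wy": 0,"wz": 0,"jaw": -1}
    - {"tx": 3,"ty": -0.6,"tz": -0.25,"wx": 0,"wy": 0,"wz": 0,"jaw": -1}
    - {"tx": 3,"ty": 0,"tz": 0,"wx": 0,"wy": 0,"wz": 0,"jaw": -1}
    - {"tx": 2,"ty": 0,"tz": 0,"wx": 0,"wy": 0,"wz": 0,"jaw": -1}
    - {"tx": 1.5,"ty": 0,"tz": 0,"wx": 0,"wy": 0,"wz": 0,"jaw": -1}
    - {"tx": 0.6,"ty": 0,"tz": 0,"wx": 0,"wy": 0,"wz": 0,"jaw": -1}
    - {"tx": 0,"ty": 0,"tz": 0,"wx": 0,"wy": 0,"wz": 0,"jaw": -1}
    - {"tx": 0,"ty": 0,"tz": 0,"wx": 0,"wy": 0,"wz": 0,"jaw": -1}

```text
time: 3.55
tool_pos: [524.0, -66.5, 70.6]
tcp_rot: [-0.184, 1.57, -0.151]
contact_force: [-0.3, -0.4, 0.7]
grip_width: 0.2
```

```bash
python3 -c "
from h import *
go(-75,50,66)
cv2.imwrite('pics/w2.png',imaging.capture('wrist'))"
```

```text
t 3.55 pos [524.  -66.5  70.6] tray [-74.3 -63.4] yaw err 0.0024 toolx [ 0.001 -0.    -1.   ] F [-0.3 -0.4  0.7] w 0.2
tool shift cm [ 0.45 11.34 -0.04]
```

View pics/w2.png

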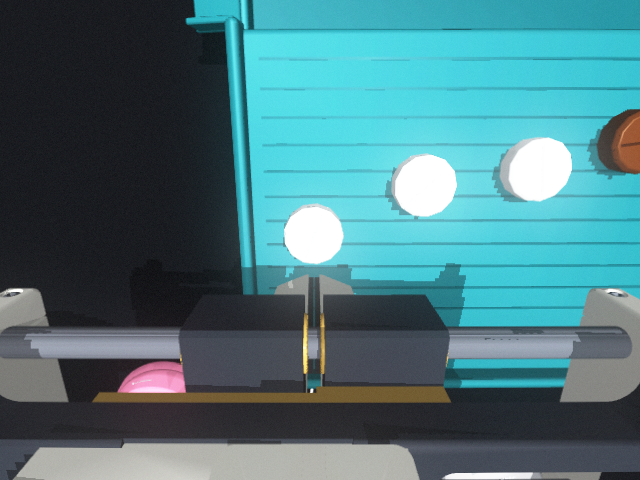

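>>> arm_command:
  plan:
    - {"tx": 0.4,"ty": 0.3,"tz": 0,"wx": 0,"wy": 0,"wz": 0,"jaw": -1}
    - {"tx": 0,"ty": 0.6,"tz": 0,"wx": 0,"wy": 0,"wz": 0,"jaw": -1}
    - {"tx": 0,"ty": 0.8,"tz": 0,"wx": 0,"wy": 0,"wz": 0,"jaw": -1}
    - {"tx": 0,"ty": 0.8,"tz": 0,"wx": 0,"wy": 0,"wz": 0,"jaw": -1}
    - {"tx": 0,"ty": 0.8,"tz": 0,"wx": 0,"wy": 0,"wz": 0,"jaw": -1}
    - {"tx": 0,"ty": 0.8,"tz": 0,"wx": 0,"wy": 0,"wz": 0,"jaw": -1}
    - {"tx": 0,"ty": 0.8,"tz": 0,"wx": 0,"wy": 0,"wz": 0,"jaw": -1}
    - {"tx": 0,"ty": 0.8,"tz": 0,"wx": 0,"wy": 0,"wz": 0,"jaw": -1}
    - {"tx": 0,"ty": 0.8,"tz": 0,"wx": 0,"wy": 0,"wz": 0,"jaw": -1}
    - {"tx": 0,"ty": 0.8,"tz": 0,"wx": 0,"wy": 0,"wz": 0,"jaw": -1}

```text
time: 4.6
tool_pos: [521.3, 6.7, 65.7]
tcp_rot: [1.024, 1.571, 1.056]
contact_force: [-0.1, 0.6, -0.1]
grip_width: 0.7
```

```bash
python3 -c "
from h import *
go(-75,50,66)
cv2.imwrite('pics/w3.png',imaging.capture('wrist'))"
```

```text
t 4.6 pos [521.3   6.7  65.7] tray [-74.7   9.8] yaw err 0.0016 toolx [ 0.  0. -1.] F [-0.1  0.6 -0.1] w 0.7
tool shift cm [-0.03  4.02 -0.02]
```

View pics/w3.png

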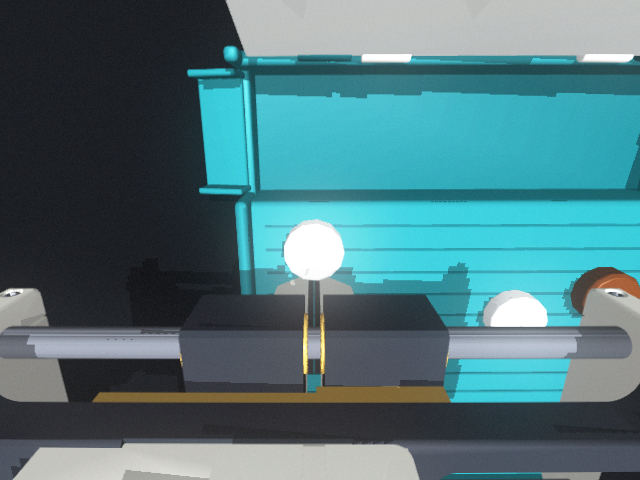

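The tablet is centred in front of the fingers at (314,250) and moving straight. I'll continue over the edge.

>>> arm_command:
  plan:
    - {"tx": 0,"ty": 0.6,"tz": 0,"wx": 0,"wy": 0,"wz": 0,"jaw": -1}
    - {"tx": 0,"ty": 0.6,"tz": 0,"wx": 0,"wy": 0,"wz": 0,"jaw": -1}
    - {"tx": 0,"ty": 0.6,"tz": 0,"wx": 0,"wy": 0,"wz": 0,"jaw": -1}
    - {"tx": 0,"ty": 0.6,"tz": 0,"wx": 0,"wy": 0,"wz": 0,"jaw": -1}
    - {"tx": 0,"ty": 0.6,"tz": 0,"wx": 0,"wy": 0,"wz": 0,"jaw": -1}
    - {"tx": 0,"ty": 0.6,"tz": 0,"wx": 0,"wy": 0,"wz": 0,"jaw": -1}
    - {"tx": 0,"ty": 0.4,"tz": 0,"wx": 0,"wy": 0,"wz": 0,"jaw": -1}
    - {"tx": 0,"ty": 0,"tz": 0,"wx": 0,"wy": 0,"wz": 0,"jaw": -1}

```text
time: 5.45
tool_pos: [520.0, 46.6, 65.7]
tcp_rot: [1.481, 1.571, 1.514]
contact_force: [-0.1, -0.4, -0.0]
grip_width: 0.6
```

```bash
python3 -c "
from h import *
go(-25,-41,66)
cv2.imwrite('pics/w4.png',imaging.capture('wrist'))"
```

```text
t 5.45 pos [520.   46.6  65.7] tray [-74.9  49.7] yaw err 0.0023 toolx [ 0.  0. -1.] F [-0.1 -0.4 -0. ] w 0.6
tool shift cm [-0.03 -9.08  4.96]
```

View pics/w4.png

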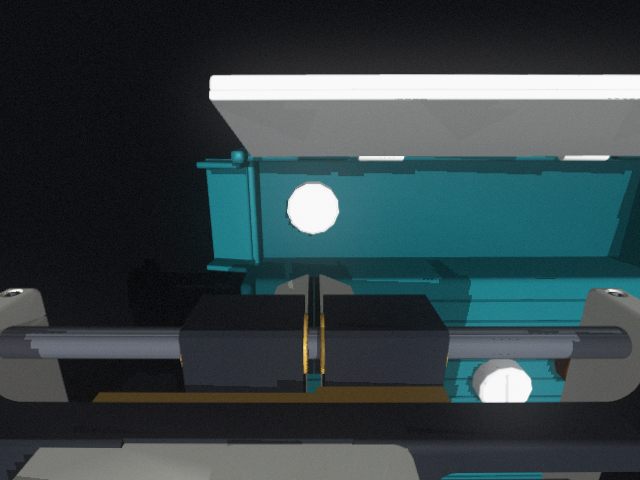

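Tablet c lies in the trough at (313,208). Next is tablet b: I'll rise, go round behind it and lower.

>>> arm_command:
  plan:
    - {"tx": -2,"ty": -0.5,"tz": 0,"wx": 0,"wy": 0,"wz": 0,"jaw": -1}
    - {"tx": -1.5,"ty": -1.5,"tz": 0.5,"wx": 0,"wy": 0,"wz": 0,"jaw": -1}
    - {"tx": 0,"ty": -2.5,"tz": 1.5,"wx": 0,"wy": 0,"wz": 0,"jaw": -1}
    - {"tx": 0,"ty": -2.5,"tz": 1.5,"wx": 0,"wy": 0,"wz": 0,"jaw": -1}
    - {"tx": 0,"ty": -2.1,"tz": 1.5,"wx": 0,"wy": 0,"wz": 0,"jaw": -1}
    - {"tx": 0,"ty": 0,"tz": 0,"wx": 0,"wy": 0,"wz": 0,"jaw": -1}
    - {"tx": 0,"ty": 0,"tz": 0,"wx": 0,"wy": 0,"wz": 0,"jaw": -1}

```text
time: 6.2
tool_pos: [572.6, -43.7, 100.4]
tcp_rot: [2.636, 1.57, 2.667]
contact_force: [-0.5, 0.7, -1.2]
grip_width: 0.4
```

```bash
python3 -c "
from h import *
go(-25,-41,66)
cv2.imwrite('pics/w5.png',imaging.capture('wrist'))"
```

```text
t 6.2 pos [572.6 -43.7 100.4] tray [-25.  -42.2] yaw err 0.0003 toolx [-0.001  0.    -1.   ] F [-0.5  0.7 -1.2] w 0.4
tool shift cm [3.44 0.12 0.  ]
```

View pics/w5.png

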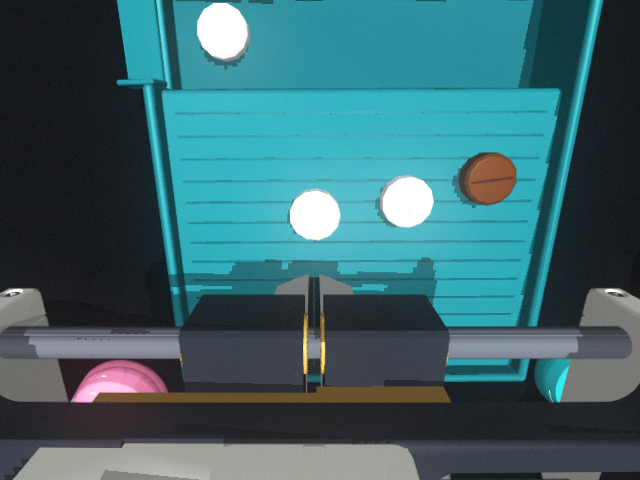

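Tablet b at (315,215) is dead ahead and tablet a is clear at (407,202), so I'll lower and sweep b.

>>> arm_command:
  plan:
    - {"tx": 1.5,"ty": 0,"tz": 0,"wx": 0,"wy": 0,"wz": 0,"jaw": -1}
    - {"tx": 1.4,"ty": 0,"tz": 0,"wx": 0,"wy": 0,"wz": 0,"jaw": -1}
    - {"tx": 0.5,"ty": 0,"tz": 0,"wx": 0,"wy": 0,"wz": 0,"jaw": -1}
    - {"tx": 0,"ty": 0.3,"tz": 0,"wx": 0,"wy": 0,"wz": 0,"jaw": -1}
    - {"tx": 0,"ty": 0.6,"tz": 0,"wx": 0,"wy": 0,"wz": 0,"jaw": -1}
    - {"tx": 0,"ty": 0.7,"tz": 0,"wx": 0,"wy": 0,"wz": 0,"jaw": -1}
    - {"tx": 0,"ty": 0.8,"tz": 0,"wx": 0,"wy": 0,"wz": 0,"jaw": -1}
    - {"tx": 0,"ty": 0.8,"tz": 0,"wx": 0,"wy": 0,"wz": 0,"jaw": -1}
    - {"tx": 0,"ty": 0.8,"tz": 0,"wx": 0,"wy": 0,"wz": 0,"jaw": -1}
    - {"tx": 0,"ty": 0.8,"tz": 0,"wx": 0,"wy": 0,"wz": 0,"jaw": -1}
    - {"tx": 0,"ty": 0.8,"tz": 0,"wx": 0,"wy": 0,"wz": 0,"jaw": -1}
    - {"tx": 0,"ty": 0.6,"tz": 0,"wx": 0,"wy": 0,"wz": 0,"jaw": -1}
    - {"tx": 0,"ty": 0.6,"tz": 0,"wx": 0,"wy": 0,"wz": 0,"jaw": -1}
    - {"tx": 0,"ty": 0.6,"tz": 0,"wx": 0,"wy": 0,"wz": 0,"jaw": -1}
    - {"tx": 0,"ty": 0.6,"tz": 0,"wx": 0,"wy": 0,"wz": 0,"jaw": -1}
    - {"tx": 0,"ty": 0.6,"tz": 0,"wx": 0,"wy": 0,"wz": 0,"jaw": -1}
    - {"tx": 0,"ty": 0.6,"tz": 0,"wx": 0,"wy": 0,"wz": 0,"jaw": -1}
    - {"tx": 0,"ty": 0,"tz": 0,"wx": 0,"wy": 0,"wz": 0,"jaw": -1}

```text
time: 8.05
tool_pos: [569.9, 49.4, 66.7]
tcp_rot: [1.329, 1.571, 1.362]
contact_force: [-0.8, 0.2, 0.4]
grip_width: 0.4
```

```bash
python3 -c "
from h import *
go(23,-37,66)
cv2.imwrite('pics/w6.png',imaging.capture('wrist'))"
```

```text
t 8.05 pos [569.9  49.4  66.7] tray [-24.9  51. ] yaw err 0.0024 toolx [ 0.  0. -1.] F [-0.8  0.2  0.4] w 0.4
tool shift cm [ 0.07 -8.81  4.76]
```

View pics/w6.png

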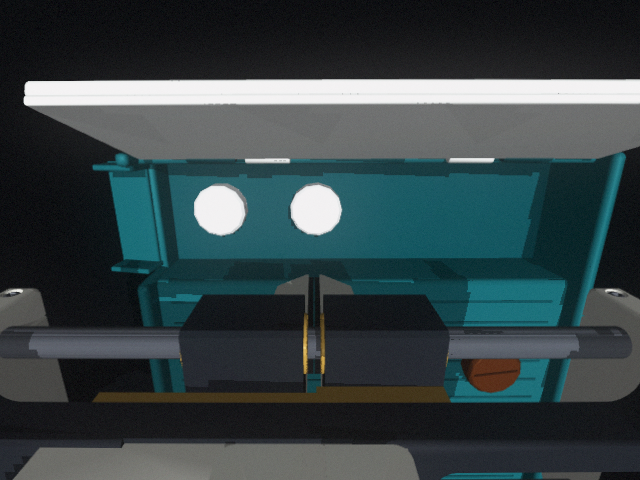

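Tablet b is in the trough at (316,209), next to c. Now tablet a.

>>> arm_command:
  plan:
    - {"tx": -2,"ty": -0.5,"tz": 0,"wx": 0,"wy": 0,"wz": 0,"jaw": -1}
    - {"tx": -1.5,"ty": -1.5,"tz": 0.5,"wx": 0,"wy": 0,"wz": 0,"jaw": -1}
    - {"tx": 0,"ty": -2.3,"tz": 1.4,"wx": 0,"wy": 0,"wz": 0,"jaw": -1}
    - {"tx": 0,"ty": -2.3,"tz": 1.4,"wx": 0,"wy": 0,"wz": 0,"jaw": -1}
    - {"tx": 0,"ty": -2.1,"tz": 1.4,"wx": 0,"wy": 0,"wz": 0,"jaw": -1}
    - {"tx": 0,"ty": 0,"tz": 0,"wx": 0,"wy": 0,"wz": 0,"jaw": -1}
    - {"tx": 0,"ty": 0,"tz": 0,"wx": 0,"wy": 0,"wz": 0,"jaw": -1}

```text
time: 8.8
tool_pos: [619.4, -37.3, 101.3]
tcp_rot: [2.652, 1.57, 2.683]
contact_force: [-1.0, -0.2, 0.5]
grip_width: 0.4
```

```bash
python3 -c "
from h import *
go(23,-36,66)
cv2.imwrite('pics/w7.png',imaging.capture('wrist'))"
```

```text
t 8.8 pos [619.4 -37.3 101.3] tray [ 22.  -37.2] yaw err 0.0003 toolx [-0.001  0.    -1.   ] F [-1.  -0.2  0.5] w 0.4
tool shift cm [3.53 0.12 0.1 ]
```

View pics/w7.png

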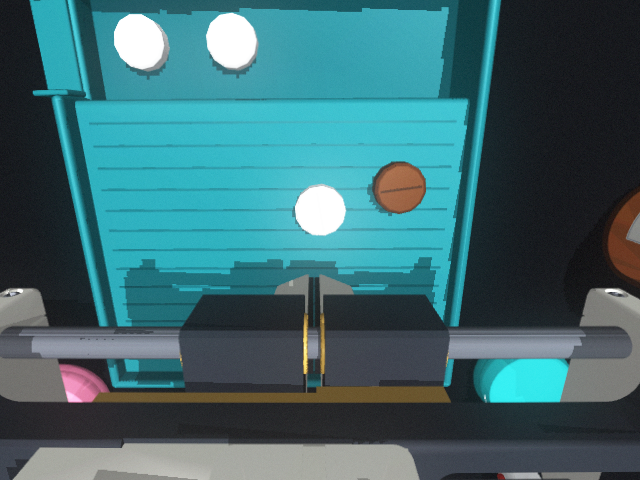

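Tablet a is at (320,211) and the brown one at (399,188), with clearance beside the finger. I'll shift 2 mm to centre on a, then lower and sweep.

>>> arm_command:
  plan:
    - {"tx": 1.5,"ty": 0,"tz": 0.2,"wx": 0,"wy": 0,"wz": 0,"jaw": -1}
    - {"tx": 1.5,"ty": 0,"tz": 0,"wx": 0,"wy": 0,"wz": 0,"jaw": -1}
    - {"tx": 0.5,"ty": 0,"tz": 0,"wx": 0,"wy": 0,"wz": 0,"jaw": -1}
    - {"tx": 0,"ty": 0.3,"tz": 0,"wx": 0,"wy": 0,"wz": 0,"jaw": -1}
    - {"tx": 0,"ty": 0.6,"tz": 0,"wx": 0,"wy": 0,"wz": 0,"jaw": -1}
    - {"tx": 0,"ty": 0.6,"tz": 0,"wx": 0,"wy": 0,"wz": 0,"jaw": -1}
    - {"tx": 0,"ty": 0.6,"tz": 0,"wx": 0,"wy": 0,"wz": 0,"jaw": -1}
    - {"tx": 0,"ty": 0.6,"tz": 0,"wx": 0,"wy": 0,"wz": 0,"jaw": -1}
    - {"tx": 0,"ty": 0.6,"tz": 0,"wx": 0,"wy": 0,"wz": 0,"jaw": -1}

```text
time: 9.75
tool_pos: [620.8, -3.1, 67.0]
tcp_rot: [-0.027, 1.57, 0.005]
contact_force: [0.1, -1.3, 0.2]
grip_width: 0.5
```

```bash
python3 -c "
from h import *
go(23,51,66)
cv2.imwrite('pics/w8.png',imaging.capture('wrist'))"
```

```text
t 9.75 pos [620.8  -3.1  67. ] tray [24.4 -3.1] yaw err 0.0018 toolx [ 0.001  0.    -1.   ] F [ 0.1 -1.3  0.2] w 0.5
tool shift cm [ 0.1   5.41 -0.13]
```

View pics/w8.png

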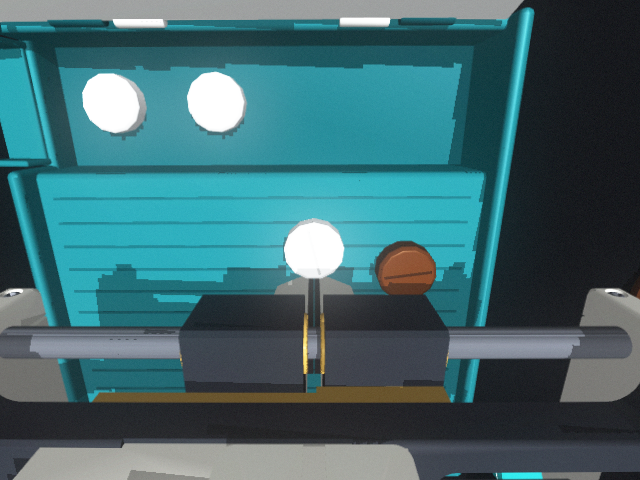

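Tablet a at (314,250) is passing the brown at (406,270) without contact. I'll continue with a slight −x drift.

>>> arm_command:
  plan:
    - {"tx": 0,"ty": 0.6,"tz": -0.04,"wx": 0,"wy": 0,"wz": 0,"jaw": -1}
    - {"tx": 0,"ty": 0.6,"tz": -0.04,"wx": 0,"wy": 0,"wz": 0,"jaw": -1}
    - {"tx": 0,"ty": 0.6,"tz": -0.04,"wx": 0,"wy": 0,"wz": 0,"jaw": -1}
    - {"tx": 0,"ty": 0.6,"tz": 0,"wx": 0,"wy": 0,"wz": 0,"jaw": -1}
    - {"tx": 0,"ty": 0.6,"tz": 0,"wx": 0,"wy": 0,"wz": 0,"jaw": -1}
    - {"tx": 0,"ty": 0.6,"tz": 0,"wx": 0,"wy": 0,"wz": 0,"jaw": -1}
    - {"tx": 0,"ty": 0.6,"tz": 0,"wx": 0,"wy": 0,"wz": 0,"jaw": -1}
    - {"tx": 0,"ty": 0.6,"tz": 0,"wx": 0,"wy": 0,"wz": 0,"jaw": -1}
    - {"tx": 0,"ty": 0.6,"tz": 0,"wx": 0,"wy": 0,"wz": 0,"jaw": -1}
    - {"tx": 0,"ty": 0,"tz": 0,"wx": 0,"wy": 0,"wz": 0,"jaw": -1}
    - {"tx": -2,"ty": 0,"tz": 0,"wx": 0,"wy": 0,"wz": 0,"jaw": -1}
    - {"tx": -3,"ty": 0,"tz": 0,"wx": 0,"wy": 0,"wz": 0,"jaw": -1}
    - {"tx": -4,"ty": 0,"tz": 0,"wx": 0,"wy": 0,"wz": 0,"jaw": -1}
    - {"tx": -3,"ty": 0,"tz": 0,"wx": 0,"wy": 0,"wz": 0,"jaw": -1}
    - {"tx": 0,"ty": 0,"tz": 0,"wx": 0,"wy": 0,"wz": 0,"jaw": -1}

```text
time: 11.3
tool_pos: [620.1, 49.9, 192.0]
tcp_rot: [-0.073, 1.561, -0.041]
contact_force: [-0.1, 0.2, -0.3]
grip_width: 0.5
```

```bash
python3 -c "
from h import *
go(0,185,190)
cv2.imwrite('pics/w9.png',imaging.capture('wrist'))
im=imaging.capture('scene')
cv2.imwrite('pics/s9.png',im)"
```

```text
t 11.3 pos [620.1  49.9 192. ] tray [25.3 50. ] yaw err 0.0015 toolx [ 0.01 -0.   -1.  ] F [-0.1  0.2 -0.3] w 0.5
tool shift cm [ 0.16 13.51 -2.51]
```

View pics/w9.png

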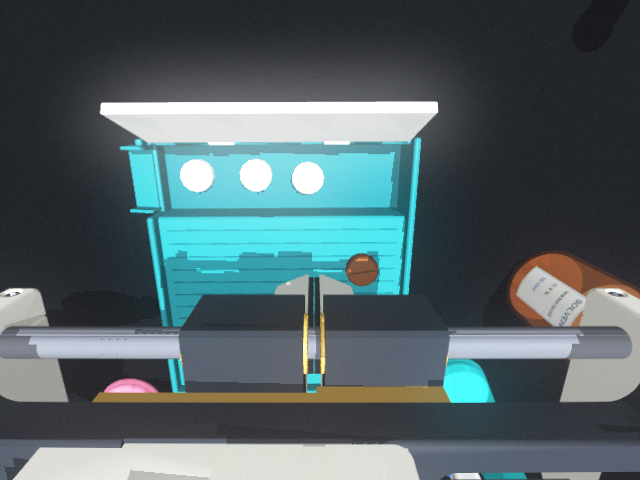

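View pics/s9.png

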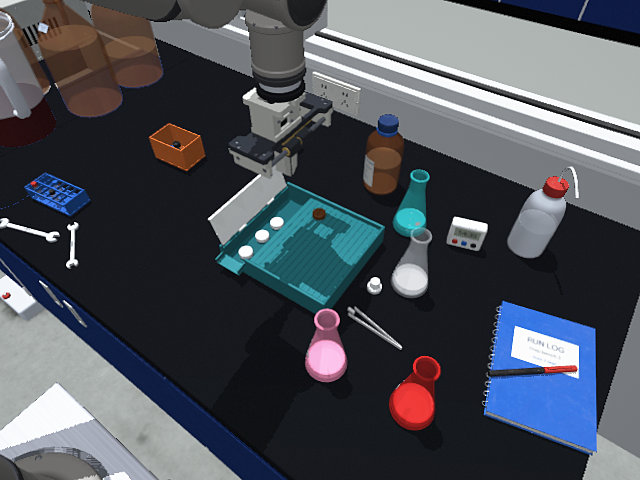

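All three whites lie in the trough at (197,175), (256,175) and (308,178), and the brown is untouched. The lid stands outward. I'll go over and behind it.

>>> arm_command:
  plan:
    - {"tx": 0,"ty": 2.5,"tz": -0.5,"wx": 0,"wy": 0,"wz": 0,"jaw": -1}
    - {"tx": 0,"ty": 3,"tz": -0.5,"wx": 0,"wy": 0,"wz": 0,"jaw": -1}
    - {"tx": 0,"ty": 3,"tz": -0.5,"wx": 0,"wy": 0,"wz": 0,"jaw": -1}
    - {"tx": 0,"ty": 3,"tz": -0.5,"wx": 0,"wy": 0,"wz": 0,"jaw": -1}
    - {"tx": 0,"ty": 2.5,"tz": -0.5,"wx": 0,"wy": 0,"wz": 0,"jaw": -1}
    - {"tx": 0,"ty": 0,"tz": 0,"wx": 0,"wy": 0,"wz": 0,"jaw": -1}
    - {"tx": 0,"ty": 0,"tz": 0,"wx": 0,"wy": 0,"wz": 0,"jaw": -1}

```text
time: 12.1
tool_pos: [587.6, 189.2, 185.1]
tcp_rot: [-2.851, 1.568, -2.818]
contact_force: [0.8, -0.6, -1.0]
grip_width: 0.6
```

```bash
python3 -c "
from h import *
go(0,190,105)
im=imaging.capture('top')
cv2.imwrite('pics/t10.png',cv2.resize(im[170:330,150:370],None,fx=3.5,fy=3.5,interpolation=2))"
```

```text
t 12.1 pos [587.6 189.2 185.1] tray [ -2.9 190.2] yaw err 0.0028 toolx [-0.003 -0.001 -1.   ] F [ 0.8 -0.6 -1. ] w 0.6
tool shift cm [ 8.01 -0.02  0.31]
```

View pics/t10.png

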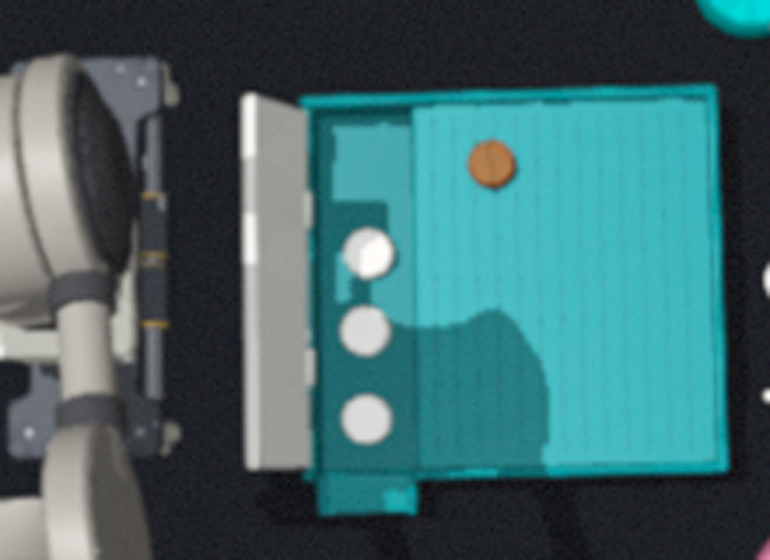

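>>> arm_command:
  plan:
    - {"tx": 2.5,"ty": 0,"tz": 0,"wx": 0,"wy": 0,"wz": 0,"jaw": -1}
    - {"tx": 2.5,"ty": 0,"tz": 0,"wx": 0,"wy": 0,"wz": 0,"jaw": -1}
    - {"tx": 2,"ty": 0,"tz": 0,"wx": 0,"wy": 0,"wz": 0,"jaw": -1}
    - {"tx": 0.8,"ty": 0,"tz": 0,"wx": 0,"wy": 0,"wz": 0,"jaw": -1}
    - {"tx": 0,"ty": -1,"tz": 0,"wx": 0,"wy": 0,"wz": 0,"jaw": -1}
    - {"tx": 0,"ty": -1,"tz": 0,"wx": 0,"wy": 0,"wz": 0,"jaw": -1}
    - {"tx": 0,"ty": -1,"tz": 0,"wx": 0,"wy": 0,"wz": 0,"jaw": -1}
    - {"tx": 0,"ty": -1,"tz": 0,"wx": 0,"wy": 0,"wz": 0,"jaw": -1}
    - {"tx": 0,"ty": -1,"tz": 0,"wx": 0,"wy": 0,"wz": 0,"jaw": -1}
    - {"tx": 0,"ty": -1,"tz": 0,"wx": 0,"wy": 0,"wz": 0,"jaw": -1}

```text
time: 13.15
tool_pos: [590.4, 128.4, 109.2]
tcp_rot: [0.194, 1.57, 0.226]
contact_force: [-0.5, 1.1, 0.2]
grip_width: 0.4
```

```bash
python3 -c "
from h import *
go(0,112,107)
im=imaging.capture('scene')
cv2.imwrite('pics/s11.png',cv2.resize(im[60:310,150:420],None,fx=2.4,fy=2.4,interpolation=2))"
```

```text
t 13.15 pos [590.4 128.4 109.2] tray [ -1.9 129.3] yaw err 0.0014 toolx [ 0.001  0.    -1.   ] F [-0.5  1.1  0.2] w 0.4
tool shift cm [ 0.22 -1.73  0.19]
```

View pics/s11.png

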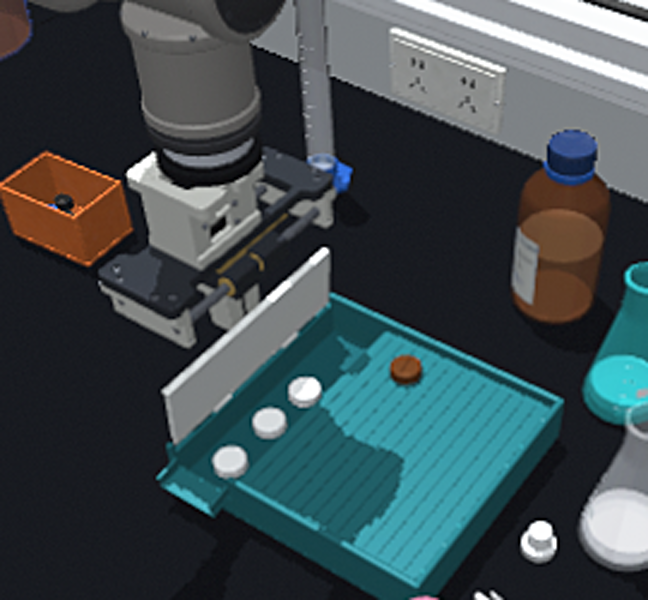

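The lid is standing about upright against the fingers. I'll fold it over along an arc.

>>> arm_command:
  plan:
    - {"tx": 0,"ty": -0.9,"tz": 0,"wx": 0,"wy": 0,"wz": 0,"jaw": -1}
    - {"tx": 0,"ty": -0.9,"tz": 0,"wx": 0,"wy": 0,"wz": 0,"jaw": -1}
    - {"tx": 0.3,"ty": -0.9,"tz": 0,"wx": 0,"wy": 0,"wz": 0,"jaw": -1}
    - {"tx": 0.6,"ty": -0.9,"tz": 0,"wx": 0,"wy": 0,"wz": 0,"jaw": -1}
    - {"tx": 0.8,"ty": -0.8,"tz": 0,"wx": 0,"wy": 0,"wz": 0,"jaw": -1}
    - {"tx": 0.8,"ty": -0.5,"tz": 0,"wx": 0,"wy": 0,"wz": 0,"jaw": -1}
    - {"tx": 0,"ty": 0,"tz": 0,"wx": 0,"wy": 0,"wz": 0,"jaw": -1}

```text
time: 13.9
tool_pos: [590.9, 79.4, 82.0]
tcp_rot: [-3.108, 1.568, -3.076]
contact_force: [0.2, 0.9, 0.8]
grip_width: 0.4
```

```bash
python3 -c "
from h import *
go(0,75,75)
im=imaging.capture('scene')
cv2.imwrite('pics/s12.png',cv2.resize(im[60:310,150:420],None,fx=2.4,fy=2.4,interpolation=2))"
```

```text
t 13.9 pos [590.9  79.4  82. ] tray [-3.  80.4] yaw err 0.0007 toolx [-0.003 -0.    -1.   ] F [0.2 0.9 0.8] w 0.4
tool shift cm [ 0.69 -0.54  0.3 ]
```

View pics/s12.png

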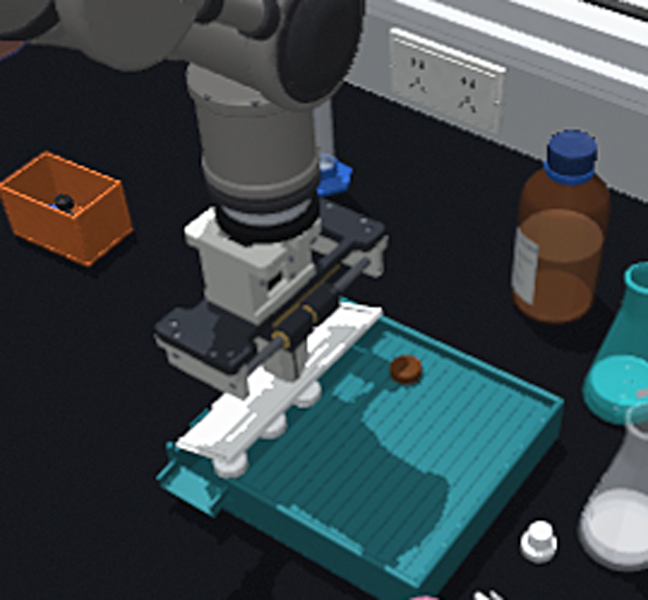

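The lid is leaning in over the trough with the fingers on it. I'll press down, moving slightly toward the free edge.

>>> arm_command:
  plan:
    - {"tx": 0.4,"ty": -0.3,"tz": 0,"wx": 0,"wy": 0,"wz": 0,"jaw": -1}
    - {"tx": 0.5,"ty": -0.2,"tz": 0,"wx": 0,"wy": 0,"wz": 0,"jaw": -1}
    - {"tx": 0.3,"ty": -0.1,"tz": 0,"wx": 0,"wy": 0,"wz": 0,"jaw": -1}
    - {"tx": 0.2,"ty": 0,"tz": 0,"wx": 0,"wy": 0,"wz": 0,"jaw": -1}
    - {"tx": 0,"ty": 0,"tz": 0,"wx": 0,"wy": 0,"wz": 0,"jaw": -1}
    - {"tx": 0,"ty": 0,"tz": 0,"wx": 0,"wy": 0,"wz": 0,"jaw": -1}

```text
time: 14.55
tool_pos: [592.0, 74.4, 69.8]
tcp_rot: [0.614, 1.571, 0.646]
contact_force: [0.3, -1.0, -0.4]
grip_width: 0.4
```

```bash
python3 -c "
from h import *
go(0,75,66)"
```

```text
t 14.55 pos [592.   74.4  69.8] tray [-2.  75.3] yaw err 0.0017 toolx [ 0.  0. -1.] F [ 0.3 -1.  -0.4] w 0.4
tool shift cm [ 0.38 -0.03  0.2 ]
```

>>> arm_command:
  plan:
    - {"tx": 0.15,"ty": 0,"tz": 0,"wx": 0,"wy": 0,"wz": 0,"jaw": -1}
    - {"tx": 0.15,"ty": 0,"tz": 0,"wx": 0,"wy": 0,"wz": 0,"jaw": -1}
    - {"tx": 0.05,"ty": 0,"tz": 0,"wx": 0,"wy": 0,"wz": 0,"jaw": -1}
    - {"tx": 0,"ty": 0,"tz": 0,"wx": 0,"wy": 0,"wz": 0,"jaw": -1}

```text
time: 14.95
tool_pos: [592.0, 74.4, 66.3]
tcp_rot: [0.329, 1.571, 0.361]
contact_force: [0.3, -0.2, 0.8]
grip_width: 0.2
```

>>> arm_command:
  plan:
    - {"tx": 0.05,"ty": 0,"tz": 0,"wx": 0,"wy": 0,"wz": 0,"jaw": -1}
    - {"tx": 0,"ty": 0,"tz": 0,"wx": 0,"wy": 0,"wz": 0,"jaw": -1}

```text
time: 15.15
tool_pos: [592.0, 74.4, 66.2]
tcp_rot: [0.19, 1.57, 0.222]
contact_force: [-1.0, -0.9, 3.9]
grip_width: 0.4
```

>>> arm_command:
  plan:
    - {"tx": 0.05,"ty": 0,"tz": 0,"wx": 0,"wy": 0,"wz": 0,"jaw": -1}
    - {"tx": 0.05,"ty": 0,"tz": 0,"wx": 0,"wy": 0,"wz": 0,"jaw": -1}
    - {"tx": 0,"ty": 0,"tz": 0,"wx": 0,"wy": 0,"wz": 0,"jaw": -1}
    - {"tx": 0,"ty": 0,"tz": 0,"wx": 0,"wy": 0,"wz": 0,"jaw": -1}

```text
time: 15.55
tool_pos: [592.1, 74.3, 66.1]
tcp_rot: [-0.007, 1.57, 0.025]
contact_force: [-3.6, -0.9, 11.6]
grip_width: 0.0
```

The lid is firmly down: 11.6 N with no further travel, tip at z = 44, which is the height of the shut lid's top. I'll retract and check.

>>> arm_command:
  plan:
    - {"tx": -0.5,"ty": 0,"tz": 0,"wx": 0,"wy": 0,"wz": 0,"jaw": -1}
    - {"tx": -1.5,"ty": 0,"tz": 0,"wx": 0,"wy": 0,"wz": 0,"jaw": -1}
    - {"tx": -3,"ty": 0,"tz": 0,"wx": 0,"wy": 0,"wz": 0,"jaw": -1}
    - {"tx": -4,"ty": 0,"tz": 0,"wx": 0,"wy": 0,"wz": 0,"jaw": -1}
    - {"tx": -3,"ty": 2,"tz": 0,"wx": 0,"wy": 0,"wz": 0,"jaw": -1}
    - {"tx": -1,"ty": 4,"tz": 0,"wx": 0,"wy": 0,"wz": 0,"jaw": -1}
    - {"tx": 0,"ty": 4,"tz": 0,"wx": 0,"wy": 0,"wz": 0,"jaw": -1}
    - {"tx": 0,"ty": 4,"tz": 0,"wx": 0,"wy": 0,"wz": 0,"jaw": -1}
    - {"tx": 0,"ty": 0,"tz": 0,"wx": 0,"wy": 0,"wz": 0,"jaw": -1}
    - {"tx": 0,"ty": 0,"tz": 0,"wx": 0,"wy": 0,"wz": 0,"jaw": -1}

```text
time: 16.55
tool_pos: [587.1, 214.9, 194.3]
tcp_rot: [-2.468, 1.57, -2.434]
contact_force: [-0.3, 0.4, 0.0]
grip_width: 0.7
```

```bash
python3 -c "
from h import *
st()
im=imaging.capture('scene')
cv2.imwrite('pics/s13.png',cv2.resize(im[150:320,190:450],None,fx=3,fy=3,interpolation=2))
im=imaging.capture('top')
cv2.imwrite('pics/t13.png',cv2.resize(im[180:330,210:440],None,fx=3.4,fy=3.4,interpolation=2))
a=cv2.imread('pics/top0.png')
cv2.imwrite('pics/t0b.png',cv2.resize(a[180:330,210:440],None,fx=3.4,fy=3.4,interpolation=2))
d=cv2.absdiff(a,im).max(2)>50
print('diff right of tray',d[180:330,362:440].sum())
r=im.astype(int);m=((r[...,2]>r[...,1]+30)&(r[...,2]<190)).astype(np.uint8);m[:205]=0;m[300:]=0;m[:,:275]=0;m[:,335:]=0
n,l,s,c=cv2.connectedComponentsWithStats(m);print(s[1:],c[1:],ray('top',c[1:],52))"
```

```text
t 16.55 pos [587.1 214.9 194.3] tray [ -2.6 215.9] yaw err 0.0037 toolx [-0.001 -0.    -1.   ] F [-0.3  0.4  0. ] w 0.7
diff right of tray 0
[[284 211  13  12 118]] [[290.08474576 216.47457627]] [[663.35352494  10.92024972  52.        ]]
```

View pics/s13.png

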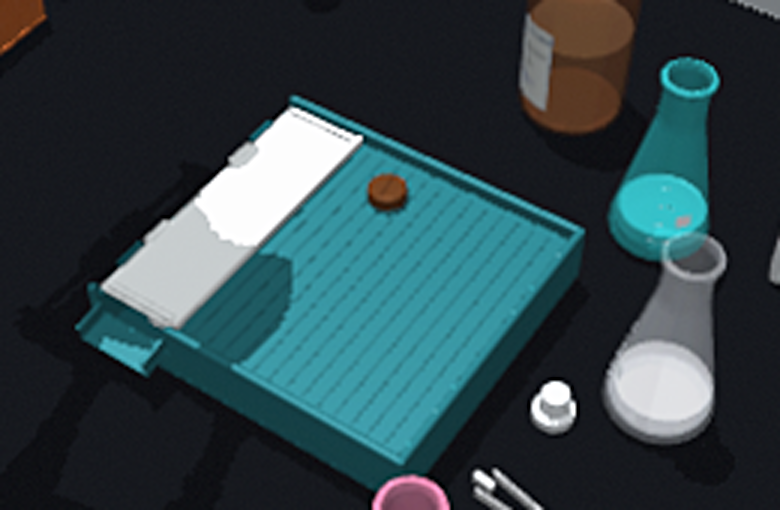

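View pics/t13.png

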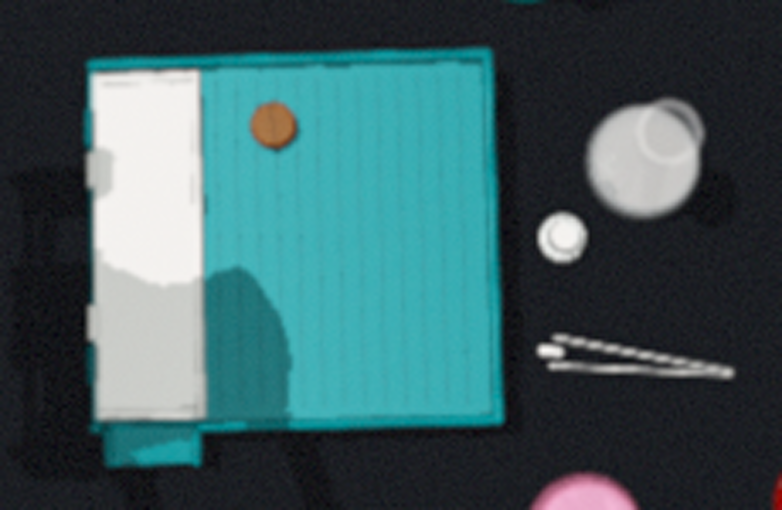

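The lid lies flat and shut over the trough. The brown tablet has not moved, and the flask, stopper and tweezers are unchanged.

```bash
python3 -c "
from plant import bot
print(bot.close_job())"
```

```text
the job is handed in; nothing more can be done
None
```

The job is done and handed in after about 16.6 s of the 51 s allowed. No verdict was reported.

- **Tablets:** I swept the three white tablets one at a time with closed fingertips. The wrist, scene and top pictures all showed all three in the trough before I folded the lid. I did not see them again once it was shut.
- **Lid:** I pushed it over from behind and pressed until it stopped, at 11.6 N with the fingertips at z ≈ 44 mm. That is the height of the shut lid's top face. The last pictures show it lying flat over the trough, though I did not measure its angle directly.
- **Brown tablet:** it is at the same pixel position as at the start, (290, 216), so it did not move measurably.
- **Flask, stopper and tweezers:** the top picture of that area shows no change from the first one.
- **Arm:** it is clear of everything, with contact force near zero.

No check failed. The first move call was refused for missing keys, before anything moved.

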